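# Open the filter bay of the cold plate's pump unit

## Robot

A 7-joint arm with a two-finger parallel gripper is mounted at the origin on the work surface. World frame = base frame: x ahead of the robot, y to its left, z up, the work surface at z = 0. Lengths are in m, angles in rad, forces in N, time in s.
With the tool pointing down it reaches from about 0.4 to 0.75 m from the base axis. Payload 19.5 kg.
Tool frame: the origin (TCP) lies at the very end of the fingers, on their centre line; the grasp point (between the pads) lies 19 mm behind it; z points along the fingers, y is the line along which they close (so a half turn about z gives the same grasp; the last joint's range is limited). The gripper opens to 85 mm and grips with 20 to 120 N. Pads are 22 mm wide; open, the fingers measure 114 mm over their backs; the gripper's body (76 mm by 85 mm) begins 54 mm behind the grasp point. The pads swing forward as they close: fully open they stand 13 mm farther back than shut.
Start: joints at [-1.26, 0.707, -0.028, 1.485, 0.022, 0.951, -0.075], TCP at [0.199, 0.54, 0.231] pointing down, gripper open.
Joint ranges: [-2.71, 2.71], [-0.32, 2.16], [-1.57, 1.52], [0, 2.45], [-1.46, 4.6], [0, 2.02], [-2.83, 2.83]. Speed limits (rad/s): [1.89, 1.89, 2.57, 2.57, 3.01, 3.01, 3.01].

## Interface

Orientations are given as a 3x3 rotation matrix whose columns are the frame's x, y, z axes.
In Python, from rig import r, imaging gives the robot as it stands. Calls block until the motion is done:
- r.move_pose(position, orientation): joint-space move of the TCP to a pose.
- r.servo_line(position, rotation=None, speed=0.15, max_force=None): straight line of the TCP; rotation=None keeps the orientation; speed is the mean speed in m/s. With max_force (N) it stops when the force on the tool has changed by that much, and returns True; else False.
- r.move_joints(angles): joint-space move.
- r.gripper_open() and r.grasp(): open the fingers fully, or close them until they stop; the grip force is fixed at half the most.
- r.sleep(seconds).
- r.solve_ik(position, orientation): joint angles nearest the present ones, or None.
- r.observe(): the state.
- imaging.get_image(name): name is "side" or "top"; returns (picture, depth): 400x640x3 uint8, blue, green, red; 400x640 float32, m along the optical axis (not along the pixel's ray), 0 where there is no reading.
- imaging.camera_model(name): a dict with "fx", "fy", "cx", "cy" (pixels), "k1" (the pictures are not rectified: a ray, as slopes to the right and down, at radius r is drawn at 1 + k1 r^2 times it, then the intrinsics apply), "xyz" and "attitude" of the camera in the world. Camera axes: x right, y up, looking along -z (the intrinsics and any distortion apply to the point x, -y, -z); pixel columns grow to the right and rows downward; lengths in m; the calibration is good to about 2 mm. A picture is of the moment at which its call begins. camera_model takes no time and is no camera call.
A pose or a line that the arm cannot do raises r.MotionError and nothing moves.
- r.job_done(): hands the job in; it is judged then, once.
The state is a dict: "t": time; "joints": joint angles; "qd": joint speeds; "effort": joint torques, N m; "tcp_pos": TCP position; "orientation": TCP orientation; "force": force on the tool from outside, world axes, zero at the start; "wrist_torque": the same for the moment, N m; "grip_width": finger opening in m; "grip_force": force on a finger pad.
Only numpy, scipy, OpenCV 4.12 (cv2) and the standard library are available. Lean on these libraries where they do the work, as an engineer would, in place of code of your own. Each camera call takes 0.05 s, during which the arm holds its last target. There are 200 camera calls.

## Task

Open the filter bay of the cream pump unit: press the green snap tab fully down so that it stays in, then push the blue lid along its guides, off its seat over the filter and onto the grey parking deck, until the whole filter opening is uncovered. Only press and push: do not lift or tip the lid or carry anything, and leave the lid lying flat between its guides and everything else where it stands.

Things in the scene. Friction and masses are not known exactly. Their poses are not given: they have to be found in the camera images.
- filter_unit: Fixed cream pump unit, 180 (x) x 300 (y) mm, upper face 70 mm above its origin (centre of underside, z up). The lid covers a filter opening at its -y end; a grey parking deck follows towards +y. Guides 8 mm high (tops z 78) flank the lid's path over the full length (inner faces x -31.5, 71.5). End stops of that height: y -137.5 behind the lid, y 137.5 at the deck's end.
- filter_opening (a point): Centre of the 80 x 80 mm filter opening (green filter with white pleats inside), at x 20, y -85, z 70 mm in the unit's frame; it spans y -125 to -45. It is all uncovered once the lid's origin lies 90 mm or more from here towards the unit's +y; the end stop halts the lid at about 172 mm.
- lid: Loose blue lid, 100 x 100 x 8 mm, about 0.15 kg; origin at the centre of its underside, axes as the unit's. A dark rib 50 (x) x 10 (y) mm stands across its middle, its top 24 mm above the origin. Pushed on the rib's -y face it slides to the unit's +y with about 1 N. Starts on its seat at about x 20, y -85, z 70 in the unit's frame; with the tab up it has only a few mm of play.
- tab (a joint): Travel of the green snap tab, pressed straight down: 0 to 0.001 m = up, its tooth blocks the lid; 0.010 m = fully in, at a hard stop. Moves against about 5 N of friction, no spring: it stays where it is pushed. The lid is free from about 0.007 m on.
- tab_top (a point): Centre of the top face of the green tab's press pad, 26 (x) x 30 (y) mm, at x -64, y -26 in the unit's frame, beside the guide; 92 mm above the bench when up, 82 mm when fully in (12 mm above the unit's upper face). A green tooth reaches from it through the guide, in front of the lid's +y edge.
- cassette_white: White tissue cassette, 28 x 40 x 6 mm, lying loose on the pump unit's upper face; leave alone. Origin under its centre.
- cassette_green: Green tissue cassette, 28 x 40 x 6 mm, on the bench; leave alone. Origin under its centre.
- cassette_yellow: Yellow tissue cassette, 28 x 40 x 6 mm, on the bench; leave alone. Origin under its centre.
- jar: Amber jar with black cap, 56 mm wide, 85 mm high, on the bench; leave alone. Origin under its centre.
- slide_box: Blue slide box, 85 x 40 x 32 mm, on the bench; leave alone. Origin under its centre.
- marker: Dark marker pen with red cap, 100 x 12 x 12 mm, lying on the bench; leave alone. Origin under its centre.
- beaker: White open beaker, 60 mm wide, 80 mm high, on the bench; leave alone. Origin under its centre.

How it is judged:
On the way, in this order (a step that is already met when the one before it is completed fails the run):
1. the snap tab is pressed in while the lid is still on its seat (value of joint tab above 0.007 m and y of lid in the frame of filter_unit below -0.06 m), for 0.1 s.
2. the lid has been pushed along its guides clear of the filter opening (y of lid in the frame of filter_unit between 0.004 and 0.095 m), for 0.1 s.
At the end, for the whole second after the job is handed in: The tab is in (over 6.5 mm), and the lid lies at rest and flat (tilt under 0.04 rad, height within 4 mm) between its guides on the deck, its origin at 4 mm or more along y in the unit's frame, so that the whole filter opening is uncovered (all of step 2 and x of lid in the frame of filter_unit between 0.012 and 0.028 m and z of lid in the frame of filter_unit between 0.066 and 0.074 m and angle between lid's own z axis and vertical below 0.04 rad and angle between the y axis of lid and the y axis of filter_unit, either way round below 0.08 rad and linear speed of lid below 0.01 m/s and value of joint tab above 0.0065 m); the robot touches nothing.
It fails at once if the lid is lifted off its guides (over 10 mm) or tipped (over 0.15 rad) (z of lid in the frame of filter_unit above 0.08 m or angle between lid's own z axis and vertical above 0.15 rad).
It fails at once if another thing is moved more than 15 mm or lifted (distance of any of cassette_white, cassette_green, cassette_yellow, jar, slide_box, marker, beaker from where it was at the start of the episode above 0.015 m).
It also fails if it takes over 42 s, if anything falls off the work surface, if the arm or the gripper's body presses on something with over 40 N, if the wrist force passes 120 N, or if a joint passes its speed limit or range.

## Working session

There is one attempt and no reset: what is moved stays moved. The work goes in short steps, each a Python script; the robot and the scene stay as the last script left them, time stands still between calls to the robot, and variables do not carry over. Pictures are saved under pics/ and viewed, at most 10 in all, crops included, and the job is handed in when it is done.

```bash
mkdir -p pics; ls; cat > h.py <<'E'
import numpy as np, cv2
from rig import r, imaging
def cloud(name):
    im,d=imaging.get_image(name); m=imaging.camera_model(name)
    v,u=np.mgrid[0:400,0:640].astype(float)
    xd=(u-m["cx"])/m["fx"]; yd=(v-m["cy"])/m["fy"]; x,y=xd.copy(),yd.copy()
    for _ in range(20):
        s=1+m["k1"]*(x*x+y*y); x,y=xd/s,yd/s
    P=np.stack([x*d,-y*d,-d],-1)
    A=np.array(m["attitude"],float)
    if A.shape!=(3,3): print("attitude",A)
    W=P@A.T+np.array(m["xyz"]); W[d<=0]=np.nan
    return im,d,W
E
python3 - <<'E'
from h import *
for n in("top","side"):
    im,d,W=cloud(n); cv2.imwrite(f"pics/{n}0.png",im); np.savez(f"/tmp/{n}.npz",im=im,W=W)
    print(n,imaging.camera_model(n))
s=r.observe();print(s["t"],s["force"],s["orientation"])
E
```

```text
pics
top {'fx': 424.6938526823191, 'fy': 424.6938526823191, 'cx': 316.9099565131809, 'cy': 205.1000267159865, 'k1': -0.07780371408468628, 'xyz': array([0.42802019, 0.07183529, 1.18790203]), 'attitude': array([[-0.01476475,  0.99304219, -0.11682983],
       [-0.99970776, -0.01689773, -0.01728768],
       [-0.01914155,  0.11654044,  0.99300147]])}
side {'fx': 364.5004172946508, 'fy': 364.5004172946508, 'cx': 320.25551996926856, 'cy': 201.1413783583932, 'k1': -0.08479701290787821, 'xyz': array([0.45589744, 0.71343337, 0.57471824]), 'attitude': array([[-0.99215114,  0.09287605, -0.08372669],
       [-0.12307988, -0.60711299,  0.78502558],
       [ 0.02207851,  0.7891691 ,  0.61377901]])}
0.1 [-0.28948513  0.07736624 -0.44547477] [[-9.38418404e-01  3.45500805e-01 -3.04995041e-04]
 [ 3.45500938e-01  9.38417954e-01 -9.18869958e-04]
 [-3.12574880e-05 -9.67660552e-04 -9.99999531e-01]]
```

View pics/top0.png

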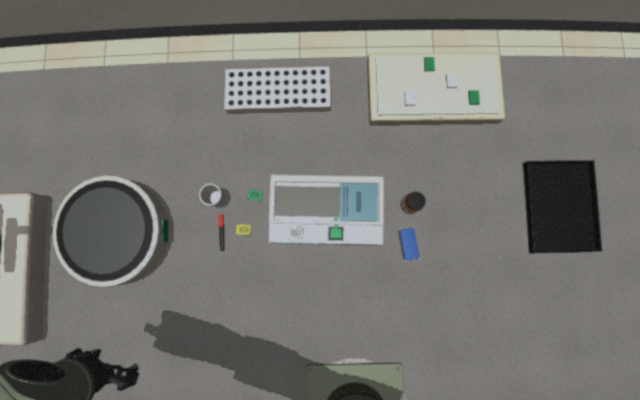

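View pics/side0.png

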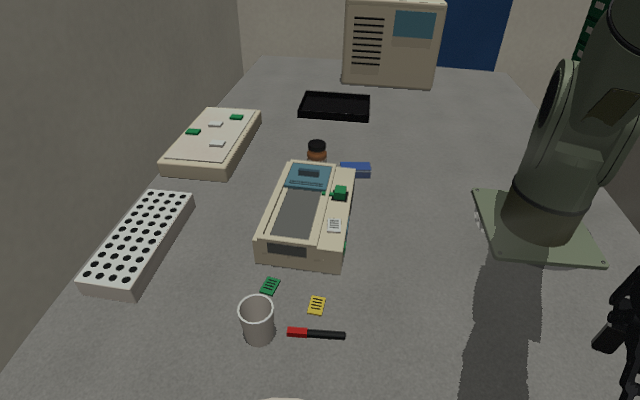

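The top view shows the unit at px (269-384, 176-244), with the lid at (360,201), rib at (359,201), tab at (336,233) and the white cassette at (297,232). Unit +y points image-left, roughly world +y. The side view agrees.

```bash
python3 - <<'E'
from h import *
Z=np.load("/tmp/top.npz");im,W=Z["im"],Z["W"]
hsv=cv2.cvtColor(im,cv2.COLOR_BGR2HSV)
sub=np.zeros(im.shape[:2],bool);sub[160:260,255:395]=1
z=W[...,2]
def rect(m,n):
    p=W[m&sub][:,:2].astype(np.float32);q=cv2.minAreaRect(p*1000);print(n,m[sub].sum(),q,"medz",np.median(z[m&sub]),"mean",p.mean(0))
rect((z>.055)&(z<.1),"unit")
H,S,V=hsv[...,0],hsv[...,1],hsv[...,2]
print(hsv[201,345],hsv[233,336],hsv[201,359],z[201,359],z[201,345],z[233,336],z[200,310],z[232,285])
rect((H>90)&(H<110)&(S>80)&(z>.06),"lid")
g=(H>55)&(H<80)&(S>120)&(z>.08);rect(g,"tab")
rect((z>.088)&(np.arange(640)[None]>340)&(np.arange(400)[:,None]<222),"rib")
big=cv2.resize(im[165:255,260:395],None,fx=5.5,fy=5.5,interpolation=cv2.INTER_CUBIC);cv2.imwrite("pics/crop0.png",big)
E
```

```text
unit 7684 ((547.7822875976562, 68.75106811523438), (301.5830078125, 181.0545196533203), 87.656982421875) medz 0.07153989701915398 mean [0.54665107 0.06852237]
[ 97  68 147] [ 73 125 165] [100  86 122] 0.0973528080155075 0.07502883116005399 0.09311112263956889 0.07184491658472014 0.0699170923493575
lid 27 ((565.8851928710938, -17.102828979492188), (7.864484786987305, 42.256195068359375), 88.84980773925781) medz 0.09339480134643607 mean [ 0.5687688  -0.01645926]
tab 91 ((487.9986267089844, 43.93817901611328), (23.31270980834961, 29.16504669189453), 88.97447204589844) medz 0.091318208667303 mean [0.48398954 0.04401757]
rib 75 ((564.9404296875, -17.093013763427734), (8.317617416381836, 49.70940017700195), 88.26036071777344) medz 0.09345593151091691 mean [ 0.5658767  -0.01715457]
```

View pics/crop0.png

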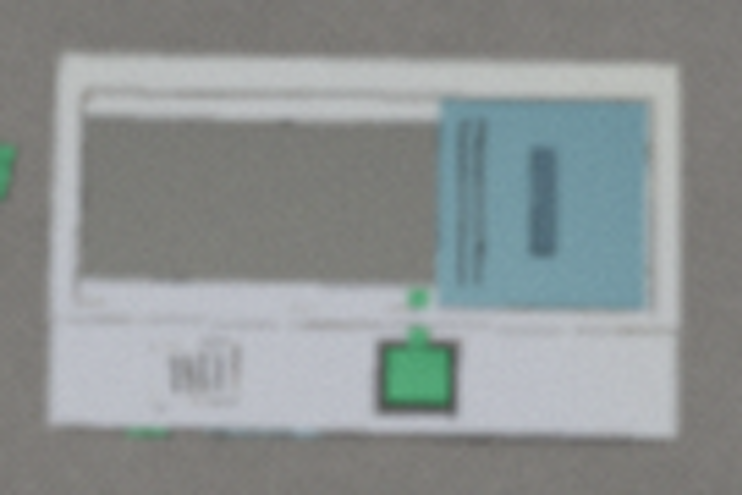

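```bash
cat >> h.py <<'E'
th=np.deg2rad(-2.3); c=np.array([.548,.069])
ux=np.array([np.cos(th),np.sin(th)]); uy=np.array([-np.sin(th),np.cos(th)])
def w(x,y,z): return np.r_[c+ux*x/1000+uy*y/1000,z]
def ori(s):
    Y=s*np.r_[ux,0]; Zt=np.array([0,0,-1.]); return np.stack([np.cross(Y,Zt),Y,Zt],1)
E
python3 - <<'E'
from h import *
for s in(1,-1):
    for p in(w(-64,-26,.14),w(20,-110,.14),w(20,30,.083)):
        q=r.solve_ik(p,ori(s)); print(s,None if q is None else np.round(q,2))
s=min((1,-1),key=lambda s:abs(q[6]) if (q:=r.solve_ik(w(-64,-26,.14),ori(s))) is not None else 9)
r.grasp(); r.move_pose(w(-64,-26,.14),ori(s)); o=r.observe(); print(s,o["t"],o["tcp_pos"],w(-64,-26,.14),o["force"],o["grip_width"])
im,d,W=cloud("side"); cv2.imwrite("pics/side1.png",cv2.resize(im[100:290,220:420],None,fx=3,fy=3,interpolation=cv2.INTER_CUBIC))
E
```

```text
1 [-0.24  0.73  0.15  1.92 -0.2   0.5   0.01]
1 [-0.06  0.82  0.14  1.63 -0.16  0.7   0.13]
1 [-0.3   0.92  0.14  1.63 -0.2   0.61 -0.09]
-1 [ 0.2   0.79 -0.65  1.91  0.73  0.7   2.2 ]
-1 [ 0.37  0.89 -0.72  1.62  0.71  0.91  2.48]
-1 [ 0.09  0.98 -0.65  1.61  0.76  0.81  2.21]
1 2.9417 [0.48307693 0.04654187 0.14005692] [0.48300813 0.04558938 0.14      ] [-0.0702037  -0.5163976   0.11431004] -9.962784533854119e-05
```

View pics/side1.png

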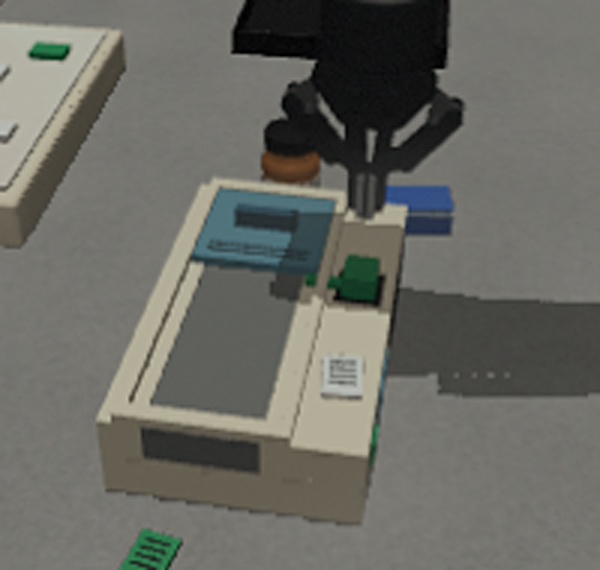

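The closed fingertips are at crop px (365,213), above the tab top at about (362,265). That fits 48 mm of height, so I'm pressing now.

```bash
python3 - <<'E'
from h import *
r.servo_line(w(-64,-26,.098),speed=.06)
f0=r.observe()["force"]
hit=r.servo_line(w(-64,-26,.079),speed=.02,max_force=25); o=r.observe(); print(hit,o["t"],o["tcp_pos"],o["force"]-f0)
r.sleep(.2); r.servo_line(w(-64,-26,.15),speed=.1)
r.servo_line(w(20,-112,.14),speed=.12)
im,d,W=cloud("top"); hsv=cv2.cvtColor(im,cv2.COLOR_BGR2HSV)
im2,d2,W2=cloud("side"); cv2.imwrite("pics/side2.png",cv2.resize(im2[100:290,220:420],None,fx=3,fy=3,interpolation=cv2.INTER_CUBIC))
h=cv2.cvtColor(im2,cv2.COLOR_BGR2HSV)
L=(np.linalg.norm(W2[...,:2]-w(-64,-26,0)[:2],axis=-1)<.02)&(h[...,0]>50)&(h[...,0]<85)&(h[...,1]>100)
print("tab z pct",np.percentile(W2[L][:,2],[20,50,80,95]),L.sum()); print(r.observe()["t"],r.observe()["tcp_pos"],w(20,-112,.14))
E
```

```text
True 4.6417 [0.48296073 0.04551381 0.08148203] [-3.26975986  0.43665675 21.0366703 ]
tab z pct [0.07770324 0.0815839  0.08258376 0.08332354] 127
6.9417 [ 0.56334081 -0.04318558  0.14012441] [ 0.56348913 -0.04371241  0.14      ]
```

View pics/side2.png

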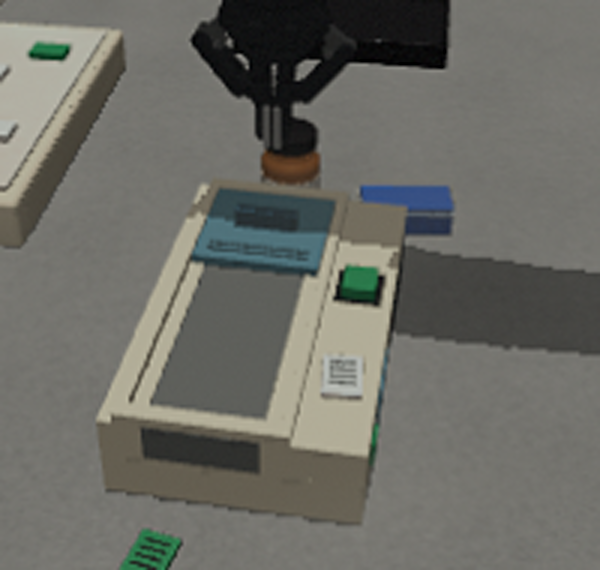

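The tab is fully in (stopped at z 0.0815, and its green top at crop px (360,278) sits low). The lid is still on its seat, and the fingers are behind the rib.

```bash
python3 - <<'E'
from h import *
print(r.servo_line(w(20,-112,.084),speed=.05,max_force=10)); o=r.observe(); print(o["tcp_pos"],o["force"])
print(r.servo_line(w(20,30,.084),speed=.05,max_force=12)); o=r.observe(); print(o["tcp_pos"],w(20,30,.084),o["force"])
r.servo_line(w(20,10,.084),speed=.05); r.servo_line(w(20,-20,.2),speed=.12); r.servo_line(w(20,-180,.25),speed=.15)
r.sleep(.3)
im,d,W=cloud("top"); z=W[...,2]; Rl=(W[...,:2]-c)@np.stack([ux,uy],1)
m=(z>.086)&(z<.105)&(abs(Rl[...,0]-.02)<.04)&(abs(Rl[...,1])<.13); p=Rl[m]; print("rib unit xy",np.median(p,0),m.sum(),cv2.minAreaRect((p*1000).astype(np.float32)))
im2,_,_=cloud("side"); cv2.imwrite("pics/side3.png",cv2.resize(im2[100:290,220:420],None,fx=3,fy=3,interpolation=cv2.INTER_CUBIC)); print(r.observe()["t"])
E
```

```text
False
[ 0.56364818 -0.04372621  0.08428702] [-0.38066204  0.06811289  0.71295988]
False
[0.56919222 0.09813182 0.08399932] [0.56918784 0.0981732  0.084     ] [-1.29148635 -0.82530153 -0.2116364 ]
rib unit xy [0.02051794 0.04642758] 78 ((19.90209197998047, 46.93031311035156), (49.560279846191406, 8.053772926330566), 1.4711122512817383)
14.5667
```

View pics/side3.png

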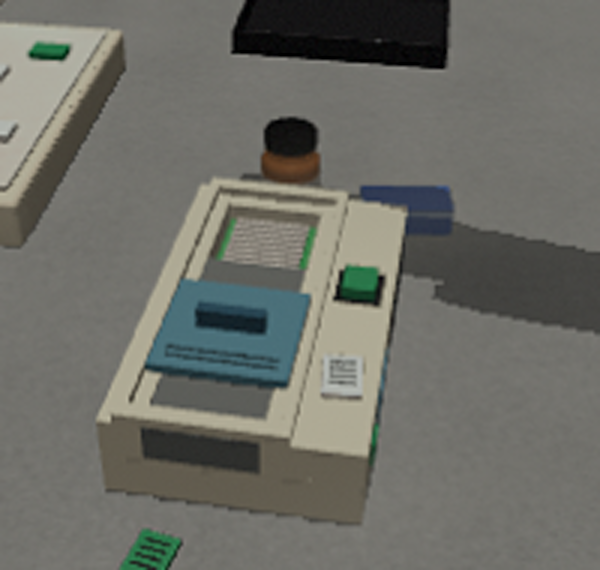

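The lid lies flat between its guides at unit y of about 46 mm (crop px (230,335)). The filter at (268,243) is fully uncovered, and the tab is still in.

```bash
python3 -c "
from rig import r
print(r.job_done())"
```

```text
the job is handed in; nothing more can be done
None
```

I pressed the snap tab fully in and pushed the lid flat onto the deck at about y 46 mm in the unit's frame, so the whole filter opening is uncovered; I handed the job in with the robot clear of everything, at about 15 s of the 42 s allowed, and got no verdict back.

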